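# Set the finished carvings on their display stands

## Task

Set each of the four finished wood carvings upright on the display stand whose dark inlay has the shape and size of its foot, centred on the inlay and turned so that the foot's sides run along the inlay's. Lower each one gently, do not drop or tip any of them, and leave the green jar and the amber dropper bottle standing where they are.

Things in the scene. Friction and masses are not known exactly. Their poses are not given: they have to be found in the camera images.
- urn: Pale boxwood carving, loose, upright at the start, about 110 g. A lidded urn on a large round foot: foot 64 mm across and 10 mm high; body a plain cylinder 40 mm across from 10 to 57 mm height, to be gripped there; a 45 mm rim at 57 to 61 mm and a small lid above, 81 mm in all. Origin: centre of the foot's underside; z up; round, so its yaw does not matter.
- bamboo: Pale boxwood carving, loose, upright at the start, about 60 g. A length of bamboo on a small round foot: foot 40 mm across and 10 mm high; above it a cylinder 28 mm across up to 72 mm height, with two thin node rings. Origin: centre of the foot's underside; z up; round, so its yaw does not matter.
- seal: Pale boxwood carving, loose, upright at the start, about 100 g. A seal on a square foot: foot 52 x 52 mm and 10 mm high; above it a square block 30 x 30 mm up to 56 mm height, sides parallel to the foot's, then a small crouching animal, 80 mm in all. Origin: centre of the foot's underside; z up, x and y parallel to the foot's sides; quarter turns look alike.
- mountain: Pale boxwood carving, loose, upright at the start, about 110 g. A three-peaked mountain on an oblong foot: foot 76 mm (along x) x 36 mm (along y) and 10 mm high; above it a slab 56 mm (x) x 20 mm (y) up to 55 mm height (grip across the 20 mm), then peaks up to 80 mm. Origin: centre of the foot's underside; z up, x along the foot's long side; half turns look alike.
- stand_big_round: Display stand, fixed to the bench: a brown wooden board 104 x 104 mm, 14 mm high with a flat level top, on it a flush dark inlay 72 mm round in the middle (4 mm larger all round than the foot it is meant for). Origin: centre of its underside, directly below the inlay's centre; z up.
- stand_small_round: Display stand, fixed to the bench: a brown wooden board 104 x 104 mm, 14 mm high with a flat level top, on it a flush dark inlay 48 mm round in the middle (4 mm larger all round than the foot it is meant for). Origin: centre of its underside, directly below the inlay's centre; z up.
- stand_square: Display stand, fixed to the bench: a brown wooden board 104 x 104 mm, 14 mm high with a flat level top, on it a flush dark inlay 60 x 60 mm square in the middle (4 mm larger all round than the foot it is meant for). Origin: centre of its underside, directly below the inlay's centre; z up, x and y along the inlay's sides.
- stand_oblong: Display stand, fixed to the bench: a brown wooden board 104 x 104 mm, 14 mm high with a flat level top, on it a flush dark inlay 84 mm (along x) x 44 mm (along y) in the middle (4 mm larger all round than the foot it is meant for). Origin: centre of its underside, directly below the inlay's centre; z up, x along the inlay's long side.
- jar: Bystander: squat jar of green glass with a brass lid, loose, 44 mm across, 45 mm high, between the nearer carvings and stands. Origin: centre of its underside.
- dropper: Bystander: slender amber bottle with a white cap, loose, 30 mm across, 75 mm high, between the farther carvings and stands. Origin: centre of its underside.
Things that resemble listed ones, but are neither listed nor needed, are in the scene too. What is shaped like the seal but blue or pink is not meant.

How it is judged:
By the outcome, as a careful person would: the job done as asked, in the order asked, and still so for the second after the job is handed in, with the robot touching nothing.
It also fails if it takes over 112 s, if anything falls off the work surface, if the arm or the gripper's body presses on something with over 40 N, if the wrist force passes 120 N, or if a joint passes its speed limit or range.

## Robot

A 6-joint arm with a two-finger parallel gripper is mounted at the origin on the work surface. World frame = base frame: x ahead of the robot, y to its left, z up, the work surface at z = 0. Lengths are in m, angles in rad, forces in N, time in s.
With the tool pointing down it reaches from about 0.35 to 0.775 m from the base axis. Payload 5.5 kg.
Tool frame: the origin (TCP) lies midway between the tips of the shut fingers; the grasp point (between the pads) lies 19 mm behind it; z points along the fingers, y is the line along which they close (so a half turn about z gives the same grasp; the last joint's range is limited). The gripper opens to 85 mm and grips with 20 to 120 N. Pads are 22 mm wide; open, the fingers measure 114 mm over their backs; the gripper's body (76 mm by 85 mm) begins 54 mm behind the grasp point. The pads swing forward as they close: fully open they stand 13 mm farther back than shut.
Start: joints at [1.116, 0.313, 0.046, 1.304, 0, 1.431], TCP at [0.178, 0.547, 0.231] pointing down, gripper open.
Joint ranges: [-2.76, 2.76], [-0.86, 1.69], [-1.03, 1.26], [-2.2, 2.34], [-1.47, 1.5], [-3.14, 3.14]. Speed limits (rad/s): [2.57, 2.57, 3.14, 3.14, 3.14, 3.14].

## Interface

Orientations are given as a 3x3 rotation matrix whose columns are the frame's x, y, z axes.
In Python, from bench import robot, vision, job_done gives the robot as it stands.
- The arm moves only by the tool drive_tool, never from a script. Its argument "increments" is a list of rows, each a list of 4 numbers: the shift along the tool's x, y, z in mm, then the turn about the tool's z in degrees. A call has 1 to 20 rows; each row is the pose to reach, as a shift and turn from the pose commanded when the call began, along the tool's axes at that moment; what a row does not reach only later rows make up. A row lasts 1/12 s, in which the tool goes at most 41.7 mm and 7.16 degrees, less where a joint would pass 70% of its speed; a pose out of reach is approached as far as the arm can. A call with a gripper value outside its range is refused whole. "gripper" is the gripper command: -1 is shut, 1 is fully open, values between are in proportion, set as the call begins (left out, the last holds). The fingers move at their own pace and stop on an object; "force" is the grip in N (left out, the last holds). Time passes only in rows, so rows that repeat a pose let the fingers close. It gives the time, the measured TCP pose, the force, the opening and the grip force at its end, in the units of the state.
- robot.state(): the state, without advancing time (a new reading comes with each control period).
- vision.get_image(name): name is "scene" or "top" or "wrist"; returns a dict with "pixels" (420x560x3 uint8, blue, green, red), "depth" (420x560 float32, m along the optical axis (not along the pixel's ray), 0 where there is no reading), "camera_matrix" (3x3 intrinsics, pixels), "T" (4x4, takes a point from camera to world coordinates). Camera axes: x right, y down, z forward; pixel columns grow to the right and rows downward; lengths in m; the calibration is good to about 2 mm. A picture is of the moment at which its call begins.
- job_done(): hands the job in; it is judged then, once.
Trained networks look in the newest picture that a camera, given by its name, has taken for a name from the list of things; names that differ only in an ending like _2 or _b are one class to them, and where a whole thing is asked for, a point or a joint stands for the part that bears it (a point fixed in the world has none). Each returns a list of dicts, best first, with "conf" (0 to 1); they miss things now and then, are a little off and sometimes report something else, mostly with a low value. They report only what shows in the picture. A call takes as long as a camera call. They do not tell look-alikes from the thing itself.
- vision.cut_out(camera, name): "mask" (420x560 bool, what is visible of it) and "xy" ([column, row] in pixels, amid what is visible of it).
The state is a dict: "t": time; "q": joint angles; "joint_vel": joint speeds; "joint_efforts": joint torques, N m; "tool_pos": TCP position; "tool_rot": TCP orientation; "force": force on the tool from outside, world axes, zero at the start; "ft_torque": the same for the moment, N m; "gripper_width": opening from 0.0 (shut) to 1.0 (fully open); "grasp_force": force on a finger pad.
Only numpy, scipy, OpenCV 4.12 (cv2) and the standard library are available. Lean on these libraries where they do the work, as an engineer would, in place of code of your own. Each camera call takes 0.05 s, during which the arm holds its last target. There are 200 camera calls.

## Working session

There is one attempt and no reset: what is moved stays moved. The work goes in short steps, Python scripts to look and compute and a tool call to move; the robot and the scene stay as the last step left them, time stands still between calls to the robot, and variables do not carry over. Pictures are saved under pics/ and viewed, at most 14 in all, crops included, and the job is handed in when it is done.

Besides the shell and the picture viewer there is one more tool, called after ">>>" in YAML: its name, and indented under it one key for each argument. drive_tool: Moves the arm, as the interface text tells. Its arguments: {"type":"object","properties":{"increments":{"type":"array","items":{"type":"array","items":{"type":"number"}}},"gripper":{"type":"number"},"force":{"type":"number"}},"required":["increments"]}

```bash
mkdir -p pics; ls
python3 - <<'E'
from bench import robot, vision
import cv2
s=robot.state(); print(s)
for n in ("top","scene"):
    im=vision.get_image(n); cv2.imwrite(f"pics/{n}0.png",im["pixels"]); print(n,im["T"].round(3).tolist(),im["camera_matrix"].tolist())
E
```

```text
pics
{'t': 0.0, 'q': array([ 1.11637760e+00,  3.14002306e-01,  4.49722652e-02,  1.30356423e+00,
       -7.36423939e-06,  1.43121002e+00]), 'joint_vel': array([-0.00039699, -0.00041117, -0.00039709, -0.00180182, -0.00032993,
        0.00037513]), 'joint_efforts': array([ 1.45755250e-03, -4.80623102e+01,  2.98534244e+01,  1.90501084e-02,
       -1.17080031e-04,  8.57524356e-06]), 'tool_pos': array([0.17783544, 0.54628373, 0.23040502]), 'tool_rot': array([[-9.50848192e-01,  3.09656427e-01, -7.82574159e-04],
       [ 3.09657321e-01,  9.50846845e-01, -1.61871719e-03],
       [ 2.42861987e-04, -1.78148414e-03, -9.99998384e-01]]), 'force': array([-0.03167612,  0.38966237,  0.48375259]), 'ft_torque': array([ 0.00203687,  0.01115122, -0.00675111]), 'grasp_force': 0.0, 'gripper_width': 1.00140065277921}
top [[0.009, -0.995, 0.101, 0.398], [-1.0, -0.012, -0.027, 0.008], [0.028, -0.101, -0.995, 1.019], [0.0, 0.0, 0.0, 1.0]] [[492.2169654670981, 0.0, 276.63304028888723], [0.0, 492.2169654670981, 204.96289311944517], [0.0, 0.0, 1.0]]
scene [[-0.754, 0.351, -0.555, 1.033], [0.656, 0.413, -0.631, 0.596], [0.008, -0.84, -0.542, 0.547], [0.0, 0.0, 0.0, 1.0]] [[454.3056156233783, 0.0, 278.1663063580919], [0.0, 454.3056156233783, 214.90307747856266], [0.0, 0.0, 1.0]]
```

View pics/top0.png

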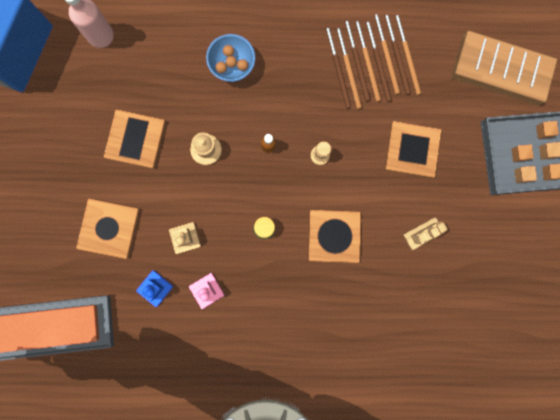

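View pics/scene0.png

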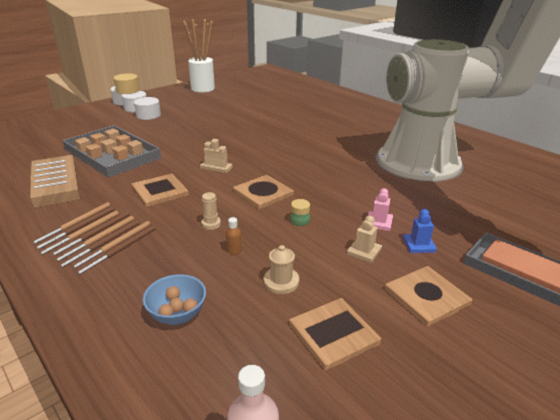

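```bash
cat > h.py <<'E'
import numpy as np, cv2
from bench import robot, vision
def world(im):
    K=im["camera_matrix"]; d=im["depth"]; v,u=np.mgrid[:420,:560]
    p=np.stack([(u-K[0,2])/K[0,0]*d,(v-K[1,2])/K[1,1]*d,d,np.ones_like(d)],-1)
    return (p@im["T"].T)[...,:3]
NAMES="urn bamboo seal mountain stand_big_round stand_small_round stand_square stand_oblong jar dropper".split()
E
python3 - <<'E'
from h import *
im=vision.get_image("top"); W=world(im)
np.savez("top0.npz",W=W,px=im["pixels"])
for n in NAMES:
    for r in vision.cut_out("top",n):
        m=r["mask"]&(im["depth"]>0); 
        if m.sum()<20: continue
        P=W[m]
        print(n,round(float(r["conf"]),2),np.round(r["xy"]),m.sum(),"med",np.median(P,0).round(3),"zmax",P[:,2].max().round(3))
E
```

```text
urn 0.69 [205. 148.] 790 med [0.608 0.125 0.058] zmax 0.084
bamboo 0.72 [321. 153.] 369 med [ 0.602 -0.105  0.05 ] zmax 0.078
seal 0.97 [206. 288.] 683 med [0.328 0.117 0.013] zmax 0.083
seal 0.76 [180. 241.] 696 med [0.432 0.162 0.013] zmax 0.083
seal 0.71 [154. 293.] 691 med [0.332 0.219 0.014] zmax 0.082
seal 0.64 [325. 152.] 348 med [ 0.602 -0.105  0.062] zmax 0.078
mountain 0.78 [428. 233.] 739 med [ 0.446 -0.315  0.034] zmax 0.084
stand_big_round 0.9 [335. 236.] 2595 med [ 0.437 -0.137  0.015] zmax 0.022
stand_big_round 0.32 [270. 144.] 216 med [0.62  0.    0.051] zmax 0.081
stand_small_round 0.68 [106. 230.] 2621 med [0.449 0.322 0.015] zmax 0.021
stand_small_round 0.32 [262. 229.] 366 med [0.452 0.008 0.046] zmax 0.051
stand_square 0.73 [408. 149.] 2488 med [ 0.62  -0.302  0.015] zmax 0.021
stand_square 0.66 [134. 140.] 2635 med [0.634 0.275 0.015] zmax 0.021
jar 0.84 [263. 227.] 361 med [0.452 0.006 0.046] zmax 0.051
dropper 0.76 [270. 144.] 213 med [0.62  0.    0.051] zmax 0.081
```

The top view shows the urn (205,148), bamboo (321,153), mountain (426,233) and a wooden seal (184,238). The jar is at (264,227) and the dropper at (268,143). The stands are oblong (134,139), small round (107,229), big round (335,236) and square (414,149).
Three things are seal-shaped: wood (184,238), blue (154,289) and pink (206,291). Only the pale wooden one at (184,238) fits the description. I'll confirm it in a crop while fitting the poses.

Run:
```python
from h import *
from scipy.optimize import least_squares
d=np.load("top0.npz"); W=d["W"]; px=d["px"]
a=cv2.resize(px[190:320,100:260],None,fx=4,fy=4,interpolation=cv2.INTER_CUBIC)
cv2.imwrite("pics/seals.png",a)
g=px.max(2)
def rect(P):
    (c,s,a)=cv2.minAreaRect((P[:,:2]*1000).astype(np.float32)); return np.round(c,1),np.round(s,1),round(a,1)
def box(u,v,r): m=np.zeros(g.shape,bool); m[v-r:v+r,u-r:u+r]=1; return m
for n,u,v in [("oblong",134,139),("smallr",107,229),("bigr",335,236),("square",414,149)]:
    m=box(u,v,36)&(W[...,2]>.009)&(W[...,2]<.024)
    lab=(box(u,v,24)&(g<45)).astype(np.uint8); k,L,st,ce=cv2.connectedComponentsWithStats(lab)
    i=1+np.argmax(st[1:,4]); dk=L==i
    P=W[dk]; print(n,"inlay",rect(P),P.mean(0).round(4),"board",rect(W[m]))
for n,u,v in [("urn",205,148),("bamboo",321,153),("seal",184,238),("mountain",426,233),("jar",264,227),("dropper",268,143)]:
    b=box(u,v,30)
    for lo,hi in [(.004,.013),(.013,.05),(.05,.09)]:
        P=W[b&(W[...,2]>lo)&(W[...,2]<hi)]
        print(n,lo,hi,len(P),rect(P) if len(P)>5 else "")
```

```text
Traceback (most recent call last):
ValueError: attempt to get argmax of an empty sequence
```

View pics/seals.png

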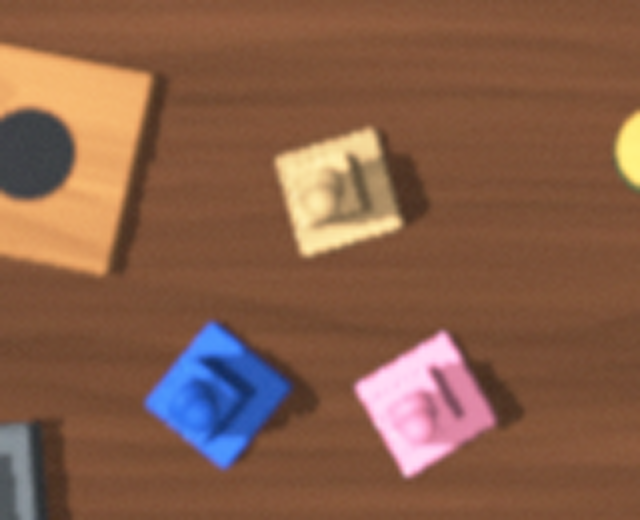

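The crop confirms the pale wooden seal at about (184,238), with the blue one at (154,289) and the pink one at (206,291). Next I fix the inlay threshold.

```bash
cat >> h.py <<'E'
def rect(P):
    (c,s,a)=cv2.minAreaRect((P[:,:2]*1000).astype(np.float32)); return np.round(c,1).tolist(),np.round(s,1).tolist(),round(a,1)
def box(u,v,r): m=np.zeros((420,560),bool); m[v-r:v+r,u-r:u+r]=1; return m
def inlay(W,px,u,v,r=24):
    lab=(box(u,v,r)&(px[...,2]<100)).astype(np.uint8); k,L,st,ce=cv2.connectedComponentsWithStats(lab)
    return W[L==1+np.argmax(st[1:,4])]
E
python3 - <<'E'
from h import *
d=np.load("top0.npz"); W=d["W"]; px=d["px"]
for n,u,v in [("oblong",134,139),("smallr",107,229),("bigr",335,236),("square",414,149)]:
    m=box(u,v,36)&(W[...,2]>.009)&(W[...,2]<.024)
    P=inlay(W,px,u,v,20); print(n,"inlay",rect(P),P.mean(0).round(4),"board",rect(W[m]))
for n,u,v in [("urn",205,148),("bamboo",321,153),("seal",184,238),("mountain",426,233),("jar",264,227),("dropper",268,143)]:
    b=box(u,v,26)
    for lo,hi in [(.006,.015),(.02,.05),(.05,.066),(.066,.09)]:
        P=W[b&(W[...,2]>lo)&(W[...,2]<hi)]
        print(n,lo,hi,len(P),rect(P) if len(P)>5 else "")
E
```

```text
oblong inlay ([515.8, 170.3], [392.4, 84.5], 41.8) [0.6331 0.2756 0.0209] board ([635.7, 276.9], [106.2, 105.0], 78.3)
smallr inlay ([448.7, 324.4], [43.9, 40.7], 89.8) [0.4486 0.3238 0.0155] board ([449.6, 323.7], [105.5, 103.8], 79.2)
bigr inlay ([434.7, -81.5], [65.9, 182.1], 2.6) [ 0.4373 -0.138   0.0193] board ([438.6, -138.6], [104.5, 105.4], 0.1)
square inlay ([535.3, -155.5], [75.4, 420.7], 29.9) [ 0.6191 -0.3018  0.0244] board ([622.3, -304.4], [105.3, 105.4], 80.7)
urn 0.006 0.015 316 ([621.4, 131.5], [99.6, 89.5], 3.9)
urn 0.02 0.05 55 ([605.0, 123.6], [15.3, 38.2], 28.7)
urn 0.05 0.066 204 ([615.5, 129.3], [43.0, 43.3], 19.7)
urn 0.066 0.09 194 ([615.2, 129.1], [33.2, 32.0], 52.0)
bamboo 0.006 0.015 108 ([611.3, -119.0], [104.7, 86.7], 78.7)
bamboo 0.02 0.05 50 ([601.9, -104.7], [28.9, 16.6], 58.3)
bamboo 0.05 0.066 25 ([602.6, -106.0], [28.4, 17.7], 65.9)
bamboo 0.066 0.09 161 ([606.9, -107.8], [27.2, 25.7], 75.0)
seal 0.006 0.015 365 ([450.2, 171.2], [88.9, 60.1], 18.0)
seal 0.02 0.05 42 ([427.3, 159.4], [19.5, 40.8], 62.6)
seal 0.05 0.066 130 ([432.1, 168.4], [30.0, 30.1], 17.5)
seal 0.066 0.09 117 ([428.3, 166.8], [23.0, 20.0], 16.0)
mountain 0.006 0.015 290 ([451.4, -331.2], [102.8, 79.5], 85.5)
mountain 0.02 0.05 89 ([452.1, -316.1], [18.6, 58.1], 48.4)
mountain 0.05 0.066 162 ([445.8, -323.1], [20.5, 56.6], 28.8)
mountain 0.066 0.09 159 ([447.3, -325.4], [17.7, 49.3], 27.1)
jar 0.006 0.015 18 ([455.1, 6.9], [94.9, 97.3], 86.4)
jar 0.02 0.05 320 ([452.8, 7.0], [38.9, 37.7], 1.1)
jar 0.05 0.066 4 
jar 0.066 0.09 0 
dropper 0.006 0.015 22 ([639.3, -9.7], [97.8, 76.1], 79.7)
dropper 0.02 0.05 77 ([622.4, 0.4], [29.0, 24.4], 83.5)
dropper 0.05 0.066 64 ([624.3, 0.9], [20.3, 26.1], 2.5)
dropper 0.066 0.09 54 ([625.4, 0.2], [15.0, 11.9], 1.3)
```

```bash
cat >> h.py <<'E'
def plane(im,m,z):
    K=im["camera_matrix"]; T=im["T"]; v,u=np.nonzero(m)
    r=np.stack([(u-K[0,2])/K[0,0],(v-K[1,2])/K[1,1],np.ones(len(u))],-1)@T[:3,:3].T
    return T[:3,3]+r*((z-T[2,3])/r[:,2])[:,None]
def comp(m,u,v):
    k,L,st,ce=cv2.connectedComponentsWithStats(m.astype(np.uint8)); i=1+np.argmin(np.hypot(*(ce[1:]-[u,v]).T)+1e3*(st[1:,4]<60)); return L==i
E
python3 - <<'E'
from h import *
im=vision.get_image("top"); W=world(im); px=im["pixels"]
for n,u,v in [("oblong",134,139),("smallr",107,229),("bigr",335,236),("square",414,149)]:
    m=comp(box(u,v,24)&(px[...,2]<85),u,v); P=plane(im,m,.014)
    b=comp(box(u,v,40)&(W[...,2]>.008)&(W[...,2]<.024),u,v)
    print(n,rect(P),(P.mean(0)*1e3).round(1),"board",rect(W[b]))
for n,u,v in [("urn",205,148),("bamboo",321,153),("seal",184,238),("mountain",426,233)]:
    c=comp(box(u,v,30)&(W[...,2]>.0065),u,v); m=c&(W[...,2]<.0145); print(n,"foot",m.sum(),rect(W[m]))
E
```

```text
oblong ([634.9, 277.3], [39.4, 78.4], 78.7) [634.8 277.3  14. ] board ([635.6, 276.9], [104.9, 105.1], 78.5)
smallr ([448.3, 324.0], [40.6, 40.6], 46.3) [448.5 324.1  14. ] board ([449.5, 323.8], [105.2, 103.9], 78.9)
bigr ([437.3, -138.6], [65.5, 63.7], 0.0) [ 437.5 -138.6   14. ] board ([438.8, -138.1], [104.6, 104.2], 88.5)
square ([621.4, -305.2], [55.6, 55.2], 81.0) [ 621.4 -305.1   14. ] board ([622.2, -304.0], [104.9, 105.1], 81.4)
urn foot 304 ([612.3, 127.1], [54.8, 63.3], 32.2)
bamboo foot 94 ([602.4, -105.5], [38.6, 28.7], 59.4)
seal foot 349 ([432.5, 168.6], [52.9, 52.2], 17.9)
mountain foot 265 ([446.7, -324.7], [36.4, 80.0], 28.6)
```

```bash
cat >> h.py <<'E'
def inc(x,y,z,psi=None):
    "increments (mm, deg) to TCP x,y,z in mm, closing line at psi deg"
    s=robot.state(); R=s["tool_rot"]; p=s["tool_pos"]*1e3
    d=R.T@(np.array([x,y,z])-p); cur=np.degrees(np.arctan2(R[1,1],R[0,1]))
    t=0 if psi is None else -((psi-cur+90)%180-90)
    print("inc",d.round(1),"turn",round(t,1),"| pos",p.round(1),"psi",round(cur,1),"q1,q6",np.degrees(s["q"][[0,5]]).round(),"w",round(s["gripper_width"],3),"F",s["force"].round(1),"t",s["t"])
E
python3 -c "
from h import *
inc(615.5,129.3,150,72)"
```

```text
inc [-545.2 -261.6   81.3] turn -0.0 | pos [178.  546.8 231.4] psi 72.0 q1,q6 [64. 82.] w 1.001 F [-0.3 -1.2 -0.5] t 0.7
```

>>> drive_tool:
  increments:
    - [-36,-17,5]
    - [-73,-35,11]
    - [-109,-52,16]
    - [-145,-70,22]
    - [-182,-87,27]
    - [-218,-105,33]
    - [-254,-122,38]
    - [-291,-140,43]
    - [-327,-157,49]
    - [-363,-174,54]
    - [-400,-192,60]
    - [-436,-209,65]
    - [-473,-227,70]
    - [-509,-244,76]
    - [-530,-254,79]
    - [-545,-261.5,81]
    - [-545,-261.5,81]
    - [-545,-261.5,81]
    - [-545,-261.5,81]
  gripper: 1

```text
$.increments[0]: bad value
```

```bash
python3 -c "
from h import *
inc(615.5,129.3,19,72)
im=vision.get_image('wrist'); cv2.imwrite('pics/w1.png',im['pixels'])
W=world(im); r=vision.cut_out('wrist','urn')
for q in r:
  P=W[q['mask']&(im['depth']>0)]; print(q['conf'],q['mask'].sum(),rect(P[(P[:,2]>.05)&(P[:,2]<.066)]),rect(P[P[:,2]<.015]) if (P[:,2]<.015).sum()>5 else '')"
```

```text
inc [-545.2 -261.6  212.3] turn -0.0 | pos [178.  546.8 231.4] psi 72.0 q1,q6 [64. 82.] w 1.001 F [-0.3 -1.2 -0.5] t 0.7
```

Each row needs four numbers, so I'm adding the turn.

>>> drive_tool:
  increments:
    - [-36,-17,5,0]
    - [-73,-35,11,0]
    - [-109,-52,16,0]
    - [-145,-70,22,0]
    - [-182,-87,27,0]
    - [-218,-105,33,0]
    - [-254,-122,38,0]
    - [-291,-140,43,0]
    - [-327,-157,49,0]
    - [-363,-174,54,0]
    - [-400,-192,60,0]
    - [-436,-209,65,0]
    - [-473,-227,70,0]
    - [-509,-244,76,0]
    - [-530,-254,79,0]
    - [-545,-261.5,81,0]
    - [-545,-261.5,81,0]
    - [-545,-261.5,81,0]
    - [-545,-261.5,81,0]
  gripper: 1

```text
t: 2.38
tool_pos: [0.6144, 0.1303, 0.1504]
tool_rot: [[-0.951, 0.309, -0.001], [0.309, 0.951, 0.0], [0.001, 0.0, -1.0]]
force: [0.1, -0.3, 0.1]
gripper_width: 1.003
grasp_force: 0.0
```

```bash
python3 -c "
from h import *
inc(615.5,129.3,19,72)
im=vision.get_image('wrist'); cv2.imwrite('pics/w1.png',im['pixels'])
W=world(im); r=vision.cut_out('wrist','urn')
for q in r:
  P=W[q['mask']&(im['depth']>0)]; print(q['conf'],q['mask'].sum(),rect(P[(P[:,2]>.05)&(P[:,2]<.066)]),rect(P[P[:,2]<.015]) if (P[:,2]<.015).sum()>5 else '')"
```

```text
inc [ -1.5  -0.6 131.4] turn 0.0 | pos [614.4 130.3 150.4] psi 72.0 q1,q6 [ 5. 23.] w 1.003 F [ 0.1 -0.3  0.1] t 2.3833
0.68 4095 ([614.9, 131.0], [43.9, 42.8], 45.5) ([618.0, 133.8], [70.7, 60.3], 32.5)
```

View pics/w1.png

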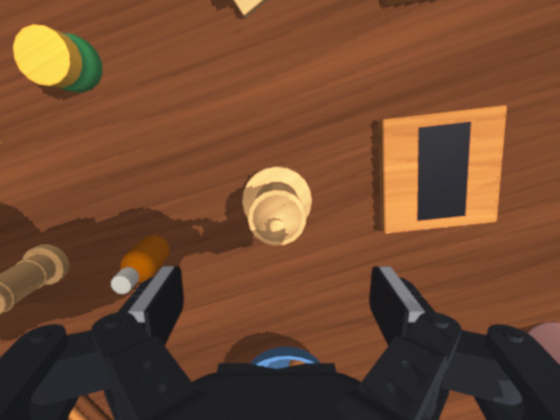

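The wrist view shows the urn at (277,205), centred between the fingers, and it agrees with the top camera to 2 mm. I'm descending to TCP z = 14 and closing.

>>> drive_tool:
  increments:
    - [-0.5,0.3,25,0]
    - [-0.5,0.3,55,0]
    - [-0.5,0.3,85,0]
    - [-0.5,0.3,110,0]
    - [-0.5,0.3,126,0]
    - [-0.5,0.3,136,0]
    - [-0.5,0.3,136,0]
    - [-0.5,0.3,136,0]

```text
t: 3.15
tool_pos: [0.6156, 0.1303, 0.0148]
tool_rot: [[-0.951, 0.308, -0.0], [0.308, 0.951, 0.0], [0.0, 0.0, -1.0]]
force: [-0.2, -0.1, 0.2]
gripper_width: 0.997
grasp_force: 0.0
```

>>> drive_tool:
  increments:
    - [0,0,0,0]
    - [0,0,0,0]
    - [0,0,0,0]
    - [0,0,0,0]
    - [0,0,0,0]
    - [0,0,0,0]
    - [0,0,0,0]
    - [0,0,0,0]
    - [0,0,0,0]
    - [0,0,0,0]
  gripper: -1
  force: 35

```text
t: 3.98
tool_pos: [0.6168, 0.1297, 0.0156]
tool_rot: [[-0.951, 0.31, 0.002], [0.31, 0.951, 0.0], [-0.002, 0.001, -1.0]]
force: [-0.8, 0.1, 8.0]
gripper_width: 0.471
grasp_force: 34.6
```

>>> drive_tool:
  increments:
    - [0,0,-10,0]
    - [0,0,-30,0]
    - [0,0,-60,0]
    - [0,0,-90,0]
    - [0,0,-115,0]
    - [0,0,-125,0]
    - [0,0,-125,0]

```text
t: 4.57
tool_pos: [0.6177, 0.1296, 0.1426]
tool_rot: [[-0.951, 0.31, 0.006], [0.31, 0.951, 0.001], [-0.005, 0.002, -1.0]]
force: [0.1, 0.3, -0.9]
gripper_width: 0.468
grasp_force: 35.7
```

```bash
python3 -c "
from h import *
inc(438,-138.4,139,72)"
```

```text
inc [  87.9 -310.5    2.4] turn -0.0 | pos [617.7 129.6 142.6] psi 72.0 q1,q6 [ 5. 23.] w 0.468 F [ 0.1  0.3 -0.9] t 4.5667
```

>>> drive_tool:
  increments:
    - [4,-15,0,0]
    - [12,-42,0,0]
    - [21,-73,0,0]
    - [30,-105,0,0]
    - [39,-137,0,0]
    - [48,-169,0,0]
    - [57,-201,0,0]
    - [66,-233,0,0]
    - [75,-265,0,0]
    - [82,-290,0,0]
    - [86,-304,0,0]
    - [88,-310.5,0,0]
    - [88,-310.5,0,0]
    - [88,-310.5,0,0]
    - [88,-310.5,0,0]

```text
t: 5.82
tool_pos: [0.4362, -0.1377, 0.1387]
tool_rot: [[-0.951, 0.309, -0.001], [0.309, 0.951, 0.001], [0.001, 0.001, -1.0]]
force: [-0.1, -0.4, -0.6]
gripper_width: 0.467
grasp_force: 35.8
```

```bash
python3 -c "
from h import *
inc(438,-138.4,29.5,72)
im=vision.get_image('top'); W=world(im)
b=(abs(W[...,0]-.438)<.05)&(abs(W[...,1]+.138)<.05)
for lo,hi in [(.17,.195),(.195,.25)]:
  P=W[b&(W[...,2]>lo)&(W[...,2]<hi)]; print(len(P),rect(P) if len(P) else '')
cv2.imwrite('pics/t1.png',im['pixels'])"
```

```text
inc [ -2.   -0.2 109.2] turn 0.0 | pos [ 436.2 -137.7  138.7] psi 72.0 q1,q6 [-28. -10.] w 0.467 F [-0.1 -0.4 -0.6] t 5.8167
20 ([437.3, -98.7], [13.7, 16.2], 24.4)
144 ([445.4, -96.9], [41.1, 18.5], 14.8)
```

>>> drive_tool:
  increments:
    - [-2,0,20,0]
    - [-2,0,45,0]
    - [-2,0,70,0]
    - [-2,0,90,0]
    - [-2,0,100,0]
    - [-2,0,105,0]
    - [-2,0,107,0]
    - [-2,0,108,0]
    - [-2,0,108.5,0]
    - [-2,0,109,0]
    - [-2,0,109.5,0]
    - [-2,0,109.5,0]

```text
t: 6.87
tool_pos: [0.4384, -0.1393, 0.0303]
tool_rot: [[-0.951, 0.31, 0.001], [0.31, 0.951, -0.0], [-0.001, -0.0, -1.0]]
force: [0.0, -0.0, -1.1]
gripper_width: 0.47
grasp_force: 35.8
```

>>> drive_tool:
  increments:
    - [0,0,0.4,0]
    - [0,0,0.8,0]
    - [0,0,1.2,0]
    - [0,0,1.2,0]
    - [0,0,1.2,0]

```text
t: 7.28
tool_pos: [0.4384, -0.1392, 0.0295]
tool_rot: [[-0.951, 0.31, 0.001], [0.31, 0.951, -0.0], [-0.001, 0.0, -1.0]]
force: [-2.0, 1.9, 7.0]
gripper_width: 0.471
grasp_force: 35.1
```

>>> drive_tool:
  increments:
    - [0,0,0,0]
    - [0,0,0,0]
    - [0,0,0,0]
    - [0,0,0,0]
    - [0,0,0,0]
    - [0,0,0,0]
  gripper: 1

```text
t: 7.78
tool_pos: [0.4379, -0.1391, 0.0285]
tool_rot: [[-0.951, 0.31, -0.0], [0.31, 0.951, 0.0], [0.0, 0.0, -1.0]]
force: [0.1, -0.5, -0.4]
gripper_width: 0.999
grasp_force: 0.0
```

>>> drive_tool:
  increments:
    - [0,0,-15,0]
    - [0,0,-40,0]
    - [0,0,-75,0]
    - [0,0,-105,0]
    - [0,0,-120,0]
    - [0,0,-120,0]

```text
t: 8.28
tool_pos: [0.4403, -0.1403, 0.1524]
tool_rot: [[-0.951, 0.31, 0.006], [0.31, 0.951, -0.003], [-0.007, -0.001, -1.0]]
force: [0.2, 0.3, -0.6]
gripper_width: 0.998
grasp_force: 0.0
```

```bash
python3 -c "
from h import *
inc(607,-108,150,72)"
```

```text
inc [-148.4   82.3    3.3] turn -0.0 | pos [ 440.3 -140.3  152.4] psi 72.0 q1,q6 [-28. -10.] w 0.998 F [ 0.2  0.3 -0.6] t 8.2833
```

>>> drive_tool:
  increments:
    - [-20,11,0,0]
    - [-50,27,0,0]
    - [-82,44,0,0]
    - [-112,60,0,0]
    - [-136,73,0,0]
    - [-148,80,0,0]
    - [-151,81.3,0,0]
    - [-151,81.3,0,0]
    - [-151,81.3,0,0]
    - [-151,81.3,0,0]

```text
t: 9.12
tool_pos: [0.6053, -0.1086, 0.1481]
tool_rot: [[-0.951, 0.31, -0.002], [0.31, 0.951, 0.0], [0.002, -0.0, -1.0]]
force: [0.4, -0.6, 0.1]
gripper_width: 0.999
grasp_force: 0.0
```

```bash
python3 -c "
from h import *
inc(607,-108,14,72)
im=vision.get_image('wrist'); W=world(im)
for q in vision.cut_out('wrist','bamboo'):
  P=W[q['mask']&(im['depth']>0)]; Q=P[P[:,2]>.066]; print(q['conf'],q['xy'],len(Q),rect(Q) if len(Q) else '')
im=vision.get_image('top'); W=world(im); cv2.imwrite('pics/t2.png',im['pixels'])
b=(abs(W[...,0]-.438)<.06)&(abs(W[...,1]+.138)<.06)
for lo,hi in [(.017,.03),(.064,.08),(.08,.11)]:
  P=W[b&(W[...,2]>lo)&(W[...,2]<hi)]; print(len(P),rect(P) if len(P) else '')
"
```

```text
inc [ -1.6   1.1 134.1] turn -0.1 | pos [ 605.3 -108.6  148.1] psi 71.9 q1,q6 [-18.   0.] w 0.999 F [ 0.4 -0.6  0.1] t 9.1167
0.93 [280.7, 210.9] 1091 ([606.0, -106.7], [27.1, 26.9], 24.2)
0 
0 
0
```

View pics/t2.png

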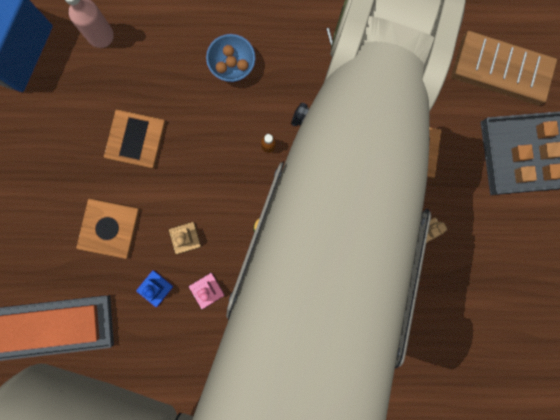

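The top view shows the arm covering the urn's stand, so I'll check that later. The wrist and top estimates for the bamboo agree to 1 mm, so I'm gripping it.

>>> drive_tool:
  increments:
    - [0.7,0.6,25,0]
    - [0.7,0.6,55,0]
    - [0.7,0.6,85,0]
    - [0.7,0.6,110,0]
    - [0.7,0.6,123,0]
    - [0.7,0.6,130,0]
    - [0.7,0.6,130,0]
    - [0.7,0.6,130,0]

```text
t: 9.93
tool_pos: [0.6064, -0.108, 0.0193]
tool_rot: [[-0.951, 0.31, 0.001], [0.31, 0.951, -0.0], [-0.001, 0.0, -1.0]]
force: [0.1, -0.2, 0.4]
gripper_width: 0.997
grasp_force: 0.0
```

>>> drive_tool:
  increments:
    - [0,0,0,0]
    - [0,0,0,0]
    - [0,0,0,0]
    - [0,0,0,0]
    - [0,0,0,0]
    - [0,0,0,0]
    - [0,0,0,0]
    - [0,0,0,0]
    - [0,0,0,0]
    - [0,0,0,0]
    - [0,0,0,0]
  gripper: -1
  force: 35

```text
t: 10.85
tool_pos: [0.6068, -0.1079, 0.0193]
tool_rot: [[-0.951, 0.31, 0.001], [0.31, 0.951, -0.0], [-0.001, 0.0, -1.0]]
force: [-0.5, 0.8, 5.7]
gripper_width: 0.316
grasp_force: 34.6
```

>>> drive_tool:
  increments:
    - [0,0,-10,0]
    - [0,0,-30,0]
    - [0,0,-60,0]
    - [0,0,-90,0]
    - [0,0,-112,0]
    - [0,0,-122,0]
    - [0,0,-122,0]
    - [0,0,-122,0]

```text
t: 11.52
tool_pos: [0.6061, -0.1077, 0.1402]
tool_rot: [[-0.951, 0.31, -0.0], [0.31, 0.951, 0.0], [0.0, 0.0, -1.0]]
force: [0.6, -0.1, -1.3]
gripper_width: 0.317
grasp_force: 34.5
```

```bash
python3 -c "
from h import *
inc(449,324,140,72)"
```

```text
inc [2.831e+02 3.619e+02 3.000e-01] turn -0.0 | pos [ 606.1 -107.7  140.2] psi 72.0 q1,q6 [-18.   0.] w 0.317 F [ 0.6 -0.1 -1.3] t 11.5167
```

>>> drive_tool:
  increments:
    - [10,13,0,0]
    - [28,36,0,0]
    - [48,61,0,0]
    - [69,88,0,0]
    - [91,116,0,0]
    - [113,144,0,0]
    - [135,172,0,0]
    - [157,200,0,0]
    - [179,229,0,0]
    - [201,257,0,0]
    - [222,284,0,0]
    - [242,309,0,0]
    - [260,332,0,0]
    - [273,349,0,0]
    - [280,358,0,0]
    - [283,361.5,0,0]
    - [283,361.5,0,0]
    - [283,361.5,0,0]
    - [283,361.5,0,0]

```text
t: 13.1
tool_pos: [0.4493, 0.3224, 0.1402]
tool_rot: [[-0.95, 0.311, -0.001], [0.311, 0.95, -0.001], [0.0, -0.001, -1.0]]
force: [0.4, -0.5, -0.5]
gripper_width: 0.32
grasp_force: 34.6
```

>>> drive_tool:
  increments:
    - [0,0,20,0]
    - [0,0,45,0]
    - [0,0,70,0]
    - [0,0,90,0]
    - [0,0,100,0]
    - [0,0,104,0]
    - [0,0,106,0]
    - [0,0,106.5,0]
    - [0,0,107,0]
    - [0,0,107,0]
    - [0,0,107,0]

```text
t: 14.02
tool_pos: [0.4498, 0.324, 0.0346]
tool_rot: [[-0.951, 0.31, 0.002], [0.31, 0.951, 0.001], [-0.001, 0.001, -1.0]]
force: [0.6, 0.5, -0.9]
gripper_width: 0.32
grasp_force: 34.6
```

```bash
python3 -c "
from h import *
inc(449,324,32,72)
im=vision.get_image('top'); W=world(im)
b=(abs(W[...,0]-.438)<.06)&(abs(W[...,1]+.138)<.06)
for lo,hi in [(.017,.03),(.064,.08),(.08,.11)]:
  P=W[b&(W[...,2]>lo)&(W[...,2]<hi)]; print(len(P),rect(P) if len(P) else '')
"
```

```text
inc [ 0.8 -0.3  2.6] turn -0.0 | pos [449.8 324.   34.6] psi 72.0 q1,q6 [27. 46.] w 0.32 F [ 0.6  0.5 -0.9] t 14.0167
614 ([438.7, -137.8], [102.0, 102.8], 88.7)
205 ([437.5, -139.1], [43.6, 43.3], 14.9)
221 ([436.8, -140.1], [32.9, 31.8], 66.2)
```

The urn sits within about 1 mm of its inlay centre. I'm lowering the bamboo to contact.

>>> drive_tool:
  increments:
    - [0,0,0.5,0]
    - [0,0,1,0]
    - [0,0,1.4,0]
    - [0,0,1.4,0]
    - [0,0,1.4,0]

```text
t: 14.48
tool_pos: [0.4494, 0.3239, 0.0333]
tool_rot: [[-0.951, 0.309, 0.001], [0.309, 0.951, 0.001], [-0.001, 0.001, -1.0]]
force: [-2.1, -0.0, 6.1]
gripper_width: 0.319
grasp_force: 35.2
```

>>> drive_tool:
  increments:
    - [0,0,0,0]
    - [0,0,0,0]
    - [0,0,0,0]
    - [0,0,0,0]
    - [0,0,0,0]
    - [0,0,0,0]
    - [0,0,0,0]
  gripper: 1

```text
t: 15.07
tool_pos: [0.449, 0.3236, 0.0321]
tool_rot: [[-0.951, 0.31, -0.0], [0.31, 0.951, -0.0], [0.0, -0.0, -1.0]]
force: [0.5, 1.1, -0.4]
gripper_width: 1.0
grasp_force: 0.0
```

>>> drive_tool:
  increments:
    - [0,0,-15,0]
    - [0,0,-40,0]
    - [0,0,-75,0]
    - [0,0,-105,0]
    - [0,0,-115,0]
    - [0,0,-115,0]
    - [0,0,-115,0]
    - [0,0,-115,0]

```text
t: 15.73
tool_pos: [0.4481, 0.3231, 0.1455]
tool_rot: [[-0.951, 0.31, -0.002], [0.31, 0.951, -0.001], [0.002, -0.002, -1.0]]
force: [-0.3, -0.4, -0.3]
gripper_width: 1.0
grasp_force: 0.0
```

```bash
python3 -c "
from h import *
inc(432.3,168.5,147,107.7)"
```

```text
inc [ -32.8 -151.9   -1.3] turn -35.7 | pos [448.1 323.1 145.5] psi 72.0 q1,q6 [27. 46.] w 1.0 F [-0.3 -0.4 -0.3] t 15.7333
```

>>> drive_tool:
  increments:
    - [-3,-12,0,-3]
    - [-8,-38,0,-8]
    - [-14,-68,0,-14]
    - [-20,-98,0,-20]
    - [-27,-126,0,-26]
    - [-31,-146,0,-32]
    - [-32,-152,0,-35]
    - [-32.2,-153,0,-35.7]
    - [-32.2,-153,0,-35.7]
    - [-32.2,-153,0,-35.7]
    - [-32.2,-153,0,-35.7]

```text
t: 16.65
tool_pos: [0.4321, 0.1687, 0.1466]
tool_rot: [[-0.953, -0.303, -0.001], [-0.303, 0.953, 0.0], [0.001, 0.0, -1.0]]
force: [0.8, -0.1, 0.2]
gripper_width: 1.003
grasp_force: 0.0
```

```bash
python3 -c "
from h import *
inc(432.3,168.5,18,107.7)
im=vision.get_image('wrist'); W=world(im)
for q in vision.cut_out('wrist','seal'):
  P=W[q['mask']&(im['depth']>0)]; 
  for lo,hi in [(.006,.0145),(.052,.06)]:
    Q=P[(P[:,2]>lo)&(P[:,2]<hi)]; print(q['conf'],q['xy'],len(Q),rect(Q) if len(Q)>5 else '')
"
```

```text
inc [ -0.2  -0.3 128.6] turn -0.0 | pos [432.1 168.7 146.6] psi 107.7 q1,q6 [11. -6.] w 1.003 F [ 0.8 -0.1  0.2] t 16.65
0.91 [263.4, 58.5] 2079 ([324.8, 122.6], [52.2, 52.1], 31.7)
0.91 [263.4, 58.5] 1075 ([324.9, 122.6], [30.3, 30.1], 31.8)
0.75 [276.0, 204.7] 1525 ([430.6, 170.0], [52.3, 51.8], 16.2)
0.75 [276.0, 204.7] 689 ([430.9, 169.6], [30.2, 29.6], 17.6)
0.72 [382.7, 104.7] 1770 ([328.8, 227.0], [51.9, 52.0], 51.8)
0.72 [382.7, 104.7] 884 ([328.7, 227.0], [30.4, 30.4], 52.5)
0.24 [427.8, 247.0] 4646 ([448.4, 324.9], [105.1, 103.6], 79.1)
0.24 [427.8, 247.0] 0 
0.2 [83.8, 175.1] 236 ([445.6, 17.4], [43.2, 19.6], 36.3)
0.2 [83.8, 175.1] 0
```

>>> drive_tool:
  increments:
    - [0.4,0.7,25,0]
    - [0.4,0.7,55,0]
    - [0.4,0.7,85,0]
    - [0.4,0.7,110,0]
    - [0.4,0.7,122,0]
    - [0.4,0.7,129,0]
    - [0.4,0.7,129,0]
    - [0.4,0.7,129,0]

```text
t: 17.42
tool_pos: [0.432, 0.1691, 0.0185]
tool_rot: [[-0.953, -0.304, 0.0], [-0.304, 0.953, 0.0], [-0.0, 0.0, -1.0]]
force: [0.7, -0.2, 0.2]
gripper_width: 1.004
grasp_force: 0.0
```

>>> drive_tool:
  increments:
    - [0,0,0,0]
    - [0,0,0,0]
    - [0,0,0,0]
    - [0,0,0,0]
    - [0,0,0,0]
    - [0,0,0,0]
    - [0,0,0,0]
    - [0,0,0,0]
    - [0,0,0,0]
    - [0,0,0,0]
    - [0,0,0,0]
  gripper: -1
  force: 35

```text
t: 18.33
tool_pos: [0.4323, 0.1688, 0.0189]
tool_rot: [[-0.953, -0.303, 0.001], [-0.303, 0.953, 0.0], [-0.001, -0.0, -1.0]]
force: [-1.2, 0.1, 6.2]
gripper_width: 0.344
grasp_force: 35.9
```

>>> drive_tool:
  increments:
    - [0,0,-10,0]
    - [0,0,-30,0]
    - [0,0,-60,0]
    - [0,0,-90,0]
    - [0,0,-112,0]
    - [0,0,-122,0]
    - [0,0,-122,0]
    - [0,0,-122,0]

```text
t: 19.0
tool_pos: [0.4316, 0.1686, 0.1396]
tool_rot: [[-0.953, -0.303, -0.0], [-0.303, 0.953, 0.0], [0.0, 0.0, -1.0]]
force: [-0.6, -0.6, -0.6]
gripper_width: 0.352
grasp_force: 35.1
```

```bash
python3 -c "
from h import *
inc(621.8,-304.6,140,81.1)
im=vision.get_image('top'); W=world(im)
b=(abs(W[...,0]-.449)<.06)&(abs(W[...,1]-.324)<.06)
for lo,hi in [(.017,.03),(.08,.11)]:
  P=W[b&(W[...,2]>lo)&(W[...,2]<hi)]; print(len(P),rect(P) if len(P) else '')
"
```

```text
inc [-3.770e+01 -5.087e+02 -5.000e-01] turn 26.6 | pos [431.6 168.6 139.6] psi 107.7 q1,q6 [11. -6.] w 0.352 F [-0.6 -0.6 -0.6] t 19.0
0 
0
```

>>> drive_tool:
  increments:
    - [-1,-15,0,1]
    - [-3,-42,0,3]
    - [-6,-75,0,5]
    - [-8,-109,0,7]
    - [-10,-143,0,9]
    - [-13,-177,0,11]
    - [-15,-211,0,13]
    - [-18,-245,0,15]
    - [-20,-279,0,16]
    - [-23,-313,0,18]
    - [-25,-347,0,20]
    - [-28,-381,0,21]
    - [-30,-414,0,23]
    - [-33,-446,0,24]
    - [-35,-475,0,25.5]
    - [-36.5,-498,0,26.2]
    - [-37.2,-509,0,26.6]
    - [-37.2,-509,0,26.6]
    - [-37.2,-509,0,26.6]
    - [-37.2,-509,0,26.6]

```text
t: 20.72
tool_pos: [0.6206, -0.3038, 0.1382]
tool_rot: [[-0.988, 0.155, -0.003], [0.155, 0.988, 0.002], [0.003, 0.002, -1.0]]
force: [-0.2, 0.9, -1.6]
gripper_width: 0.348
grasp_force: 35.1
```

>>> drive_tool:
  increments:
    - [0,0,20,0]
    - [0,0,45,0]
    - [0,0,70,0]
    - [0,0,90,0]
    - [0,0,100,0]
    - [0,0,104,0]
    - [0,0,106,0]
    - [0,0,106.5,0]
    - [0,0,107,0]
    - [0,0,107,0]
    - [0,0,107,0]

```text
t: 21.63
tool_pos: [0.6223, -0.3054, 0.0344]
tool_rot: [[-0.988, 0.155, 0.002], [0.155, 0.988, -0.001], [-0.002, -0.001, -1.0]]
force: [0.7, 0.0, -1.1]
gripper_width: 0.347
grasp_force: 35.1
```

```bash
python3 -c "
from h import *
inc(621.8,-304.6,32,81.1)
im=vision.get_image('top'); W=world(im)
b=(abs(W[...,0]-.449)<.06)&(abs(W[...,1]-.324)<.06)
for lo,hi in [(.017,.03),(.08,.11)]:
  P=W[b&(W[...,2]>lo)&(W[...,2]<hi)]; print(len(P),rect(P) if len(P) else '')
"
```

```text
inc [0.6 0.8 2.4] turn -0.0 | pos [ 622.3 -305.4   34.4] psi 81.1 q1,q6 [-33. -24.] w 0.347 F [ 0.7  0.  -1.1] t 21.6333
427 ([449.3, 322.6], [102.7, 102.2], 79.2)
189 ([450.4, 322.7], [26.7, 27.6], 37.1)
```

>>> drive_tool:
  increments:
    - [0,0,0.5,0]
    - [0,0,1,0]
    - [0,0,1.4,0]
    - [0,0,1.4,0]
    - [0,0,1.4,0]

```text
t: 22.1
tool_pos: [0.6219, -0.3053, 0.0329]
tool_rot: [[-0.988, 0.155, 0.001], [0.155, 0.988, -0.001], [-0.001, -0.0, -1.0]]
force: [-1.4, 1.1, 5.1]
gripper_width: 0.344
grasp_force: 36.0
```

>>> drive_tool:
  increments:
    - [0,0,0,0]
    - [0,0,0,0]
    - [0,0,0,0]
    - [0,0,0,0]
    - [0,0,0,0]
    - [0,0,0,0]
    - [0,0,0,0]
  gripper: 1

```text
t: 22.68
tool_pos: [0.6216, -0.305, 0.0316]
tool_rot: [[-0.988, 0.155, -0.0], [0.155, 0.988, 0.0], [0.0, 0.0, -1.0]]
force: [0.2, -1.0, -0.5]
gripper_width: 0.999
grasp_force: 0.0
```

>>> drive_tool:
  increments:
    - [0,0,-15,0]
    - [0,0,-40,0]
    - [0,0,-75,0]
    - [0,0,-105,0]
    - [0,0,-115,0]
    - [0,0,-115,0]
    - [0,0,-115,0]

```text
t: 23.27
tool_pos: [0.6218, -0.3051, 0.1468]
tool_rot: [[-0.988, 0.155, 0.001], [0.155, 0.988, -0.0], [-0.001, -0.0, -1.0]]
force: [-0.0, 0.5, -0.2]
gripper_width: 0.999
grasp_force: 0.0
```

>>> drive_tool:
  increments:
    - [13,-3,0,5]
    - [35,-9,0,12]
    - [65,-17,0,19]
    - [95,-26,0,26]
    - [125,-34,0,33]
    - [150,-41,0,40]
    - [165,-45,0,46]
    - [170.4,-46.2,0,52.4]
    - [170.4,-46.2,0,52.4]
    - [170.4,-46.2,0,52.4]
    - [170.4,-46.2,0,52.4]

```text
t: 24.18
tool_pos: [0.4461, -0.3238, 0.1455]
tool_rot: [[-0.482, 0.876, -0.001], [0.876, 0.482, 0.001], [0.002, -0.0, -1.0]]
force: [0.4, 0.6, 0.6]
gripper_width: 1.0
grasp_force: 0.0
```

```bash
python3 -c "
from h import *
inc(446.3,-323.8,18,28.7)
im=vision.get_image('wrist'); W=world(im)
for q in vision.cut_out('wrist','mountain'):
  P=W[q['mask']&(im['depth']>0)]; 
  for lo,hi in [(.006,.0145),(.05,.06),(.05,.09)]:
    Q=P[(P[:,2]>lo)&(P[:,2]<hi)]; print(q['conf'],q['xy'],len(Q),rect(Q) if len(Q)>5 else '')
"
```

```text
inc [ -0.4   0.2 127.5] turn 0.1 | pos [ 446.1 -323.8  145.5] psi 28.8 q1,q6 [-44.  17.] w 1.0 F [0.4 0.6 0.6] t 24.1833
```

```bash
python3 -c "
from h import *
im=vision.get_image('wrist'); W=world(im)
b=(abs(W[...,0]-.446)<.06)&(abs(W[...,1]+.324)<.06)
for lo,hi in [(.006,.0145),(.05,.06),(.05,.085)]:
  Q=W[b&(W[...,2]>lo)&(W[...,2]<hi)]; print(len(Q),rect(Q) if len(Q)>5 else '')
"
```

```text
1468 ([445.4, -322.9], [36.1, 76.0], 28.9)
385 ([445.1, -322.3], [19.8, 54.8], 29.2)
1940 ([445.1, -322.3], [19.8, 54.8], 29.2)
```

>>> drive_tool:
  increments:
    - [0.8,-0.2,25,0]
    - [0.8,-0.2,55,0]
    - [0.8,-0.2,85,0]
    - [0.8,-0.2,110,0]
    - [0.8,-0.2,122,0]
    - [0.8,-0.2,128.5,0]
    - [0.8,-0.2,128.5,0]
    - [0.8,-0.2,128.5,0]

```text
t: 25.0
tool_pos: [0.4461, -0.3237, 0.0185]
tool_rot: [[-0.48, 0.877, 0.0], [0.877, 0.48, -0.0], [-0.0, 0.0, -1.0]]
force: [0.6, 0.0, 0.7]
gripper_width: 0.994
grasp_force: 0.0
```

>>> drive_tool:
  increments:
    - [0,0,0,0]
    - [0,0,0,0]
    - [0,0,0,0]
    - [0,0,0,0]
    - [0,0,0,0]
    - [0,0,0,0]
    - [0,0,0,0]
    - [0,0,0,0]
    - [0,0,0,0]
    - [0,0,0,0]
    - [0,0,0,0]
    - [0,0,0,0]
  gripper: -1
  force: 35

```text
t: 26.0
tool_pos: [0.4459, -0.3238, 0.0188]
tool_rot: [[-0.48, 0.877, 0.001], [0.877, 0.48, -0.001], [-0.001, 0.0, -1.0]]
force: [0.1, 0.8, 5.4]
gripper_width: 0.227
grasp_force: 36.3
```

>>> drive_tool:
  increments:
    - [0,0,-10,0]
    - [0,0,-30,0]
    - [0,0,-60,0]
    - [0,0,-90,0]
    - [0,0,-112,0]
    - [0,0,-122,0]
    - [0,0,-122,0]
    - [0,0,-122,0]

```text
t: 26.67
tool_pos: [0.4454, -0.3235, 0.1398]
tool_rot: [[-0.48, 0.877, -0.0], [0.877, 0.48, 0.0], [0.0, 0.0, -1.0]]
force: [-0.9, -0.8, -1.7]
gripper_width: 0.229
grasp_force: 35.4
```

```bash
python3 -c "
from h import *
inc(635.2,277.1,140,78.6)"
```

```text
inc [ 4.359e+02  4.546e+02 -1.000e-01] turn -49.9 | pos [ 445.4 -323.5  139.8] psi 28.7 q1,q6 [-44.  17.] w 0.229 F [-0.9 -0.8 -1.7] t 26.6667
```

>>> drive_tool:
  increments:
    - [10,10,0,-1]
    - [28,29,0,-3]
    - [50,52,0,-6]
    - [74,77,0,-9]
    - [98,102,0,-12]
    - [122,127,0,-15]
    - [146,152,0,-18]
    - [170,177,0,-21]
    - [194,202,0,-24]
    - [218,227,0,-27]
    - [242,252,0,-30]
    - [266,277,0,-33]
    - [290,302,0,-36]
    - [314,327,0,-39]
    - [338,352,0,-42]
    - [362,377,0,-44]
    - [386,402,0,-46]
    - [408,426,0,-48]
    - [425,443,0,-49]
    - [435.5,454.3,0,-49.9]

```text
t: 28.33
tool_pos: [0.6336, 0.2798, 0.1371]
tool_rot: [[-0.981, 0.194, -0.004], [0.194, 0.981, -0.0], [0.004, -0.001, -1.0]]
force: [-0.3, -0.4, -1.6]
gripper_width: 0.226
grasp_force: 35.3
```

>>> drive_tool:
  increments:
    - [0,0,0,0]
    - [0,0,0,0]
    - [0,0,0,0]
    - [0,0,0,0]

```text
t: 28.67
tool_pos: [0.6344, 0.2755, 0.1394]
tool_rot: [[-0.98, 0.199, -0.002], [0.199, 0.98, -0.001], [0.002, -0.001, -1.0]]
force: [0.0, 0.9, -1.7]
gripper_width: 0.226
grasp_force: 35.3
```

```bash
python3 -c "
from h import *
inc(635.2,277.1,33,78.6)
im=vision.get_image('top'); W=world(im); cv2.imwrite('pics/t3.png',im['pixels'])
for n,x,y,lo,hi in [('urn',.438,-.138,.064,.08),('bamboo',.449,.324,.08,.11),('seal',.622,-.305,.066,.075),('sealfoot',.622,-.305,.0215,.0275)]:
  b=(abs(W[...,0]-x)<.04)&(abs(W[...,1]-y)<.04); P=W[b&(W[...,2]>lo)&(W[...,2]<hi)]; print(n,len(P),rect(P) if len(P) else '')
"
```

```text
inc [ -0.7   1.9 106.4] turn -0.1 | pos [634.4 275.5 139.4] psi 78.5 q1,q6 [17. 28.] w 0.226 F [ 0.   0.9 -1.7] t 28.6667
urn 212 ([437.8, -139.1], [43.3, 43.7], 44.0)
bamboo 145 ([451.0, 318.4], [27.2, 20.8], 4.9)
seal 122 ([621.4, -305.8], [31.4, 31.2], 80.9)
sealfoot 259 ([625.4, -306.1], [52.5, 61.5], 81.5)
```

>>> drive_tool:
  increments:
    - [0,0,20,0]
    - [0,0,45,0]
    - [0,0,70,0]
    - [0,0,90,0]
    - [0,0,100,0]
    - [0,0,104,0]
    - [0,0,106,0]
    - [0,0,106.5,0]
    - [0,0,107,0]
    - [0,0,107,0]
    - [0,0,107,0]
    - [0,0,107,0]

```text
t: 29.72
tool_pos: [0.6358, 0.2767, 0.0342]
tool_rot: [[-0.98, 0.198, 0.001], [0.198, 0.98, 0.0], [-0.001, 0.001, -1.0]]
force: [1.6, 0.0, -0.9]
gripper_width: 0.225
grasp_force: 35.3
```

>>> drive_tool:
  increments:
    - [0,0,0.4,0]
    - [0,0,0.8,0]
    - [0,0,1.2,0]
    - [0,0,1.2,0]
    - [0,0,1.2,0]

```text
t: 30.13
tool_pos: [0.6355, 0.2766, 0.0328]
tool_rot: [[-0.98, 0.198, 0.001], [0.198, 0.98, 0.0], [-0.001, 0.0, -1.0]]
force: [-1.4, -0.1, 5.3]
gripper_width: 0.231
grasp_force: 36.1
```

Contact is made. I'm releasing, rising, and moving aside over open bench to check everything.

>>> drive_tool:
  increments:
    - [0,0,0,0]
    - [0,0,0,0]
    - [0,0,0,0]
    - [0,0,0,0]
    - [0,0,0,0]
    - [0,0,0,0]
    - [0,0,0,0]
  gripper: 1

```text
t: 30.72
tool_pos: [0.6352, 0.2764, 0.032]
tool_rot: [[-0.98, 0.198, -0.0], [0.198, 0.98, 0.0], [0.0, -0.0, -1.0]]
force: [-0.7, 0.1, -0.5]
gripper_width: 1.001
grasp_force: 0.0
```

>>> drive_tool:
  increments:
    - [0,0,-15,0]
    - [0,0,-40,0]
    - [0,0,-75,0]
    - [0,0,-105,0]
    - [0,0,-135,0]
    - [0,0,-150,0]
    - [0,0,-150,0]
    - [0,0,-150,0]

```text
t: 31.38
tool_pos: [0.636, 0.2767, 0.1832]
tool_rot: [[-0.98, 0.198, 0.002], [0.198, 0.98, 0.001], [-0.002, 0.001, -1.0]]
force: [-0.0, -0.3, -0.7]
gripper_width: 1.003
grasp_force: 0.0
```

>>> drive_tool:
  increments:
    - [20,-35,0,0]
    - [40,-70,0,0]
    - [60,-105,0,0]
    - [80,-140,0,0]
    - [100,-175,0,0]
    - [120,-205,0,0]
    - [135,-235,0,0]
    - [145,-255,0,0]
    - [145,-255,0,0]
    - [145,-255,0,0]
    - [145,-255,0,0]

```text
t: 32.3
tool_pos: [0.4423, 0.0553, 0.1811]
tool_rot: [[-0.98, 0.199, -0.001], [0.199, 0.98, 0.0], [0.001, 0.0, -1.0]]
force: [0.2, 0.6, 0.5]
gripper_width: 0.998
grasp_force: 0.0
```

```bash
python3 -c "
from h import *
im=vision.get_image('top'); W=world(im); cv2.imwrite('pics/t4.png',im['pixels'])
def rep(W):
 for n,x,y,lo,hi in [('urn',.438,-.138,.064,.08),('bamboo',.449,.324,.08,.11),('bambfoot',.449,.324,.0215,.0275),('seal',.622,-.305,.066,.075),('sealfoot',.622,-.305,.022,.0275),('mtn',.635,.277,.06,.1),('mtnfoot',.635,.277,.022,.0275),('jar',.453,.007,.02,.05),('dropper',.624,0,.066,.09)]:
  b=(abs(W[...,0]-x)<.04)&(abs(W[...,1]-y)<.04); P=W[b&(W[...,2]>lo)&(W[...,2]<hi)]; print(n,len(P),rect(P) if len(P)>5 else '')
rep(W)
im=vision.get_image('wrist'); print('wrist'); rep(world(im))
im=vision.get_image('scene'); print('scene'); rep(world(im)); cv2.imwrite('pics/s4.png',im['pixels'])
"
```

```text
urn 202 ([437.7, -139.1], [43.3, 43.9], 44.3)
bamboo 195 ([450.3, 322.0], [27.6, 27.1], 21.8)
bambfoot 106 ([449.4, 318.3], [32.0, 38.4], 78.9)
seal 122 ([621.5, -305.6], [31.5, 30.2], 82.1)
sealfoot 261 ([621.2, -305.1], [52.1, 52.8], 81.0)
mtn 382 ([634.8, 275.4], [20.4, 56.4], 78.2)
mtnfoot 225 ([634.7, 274.7], [35.8, 75.8], 76.5)
jar 34 ([465.2, -5.7], [14.1, 11.9], 0.5)
dropper 55 ([625.4, 0.2], [15.2, 11.9], 0.9)
wrist
urn 1229 ([436.8, -137.9], [44.5, 44.6], 39.1)
bamboo 0 
bambfoot 515 ([449.8, 313.1], [39.1, 19.8], 2.0)
seal 0 
sealfoot 0 
mtn 733 ([617.6, 279.7], [21.3, 24.1], 79.1)
mtnfoot 614 ([616.4, 280.1], [37.0, 40.5], 80.3)
jar 1564 ([452.8, 7.8], [39.0, 39.2], 20.2)
dropper 0 
scene
urn 136 ([439.1, -134.6], [36.7, 42.3], 48.2)
bamboo 177 ([450.1, 323.3], [28.7, 25.4], 51.8)
bambfoot 154 ([452.6, 325.7], [33.5, 38.6], 29.9)
seal 74 ([621.1, -302.8], [33.1, 29.4], 79.0)
sealfoot 148 ([620.7, -305.4], [55.9, 51.6], 83.5)
mtn 692 ([634.3, 277.6], [20.1, 56.5], 77.2)
mtnfoot 398 ([634.7, 277.9], [36.8, 76.1], 77.0)
jar 313 ([452.0, 7.9], [40.2, 37.7], 20.7)
dropper 63 ([624.3, 1.5], [16.1, 15.0], 50.4)
```

View pics/t4.png

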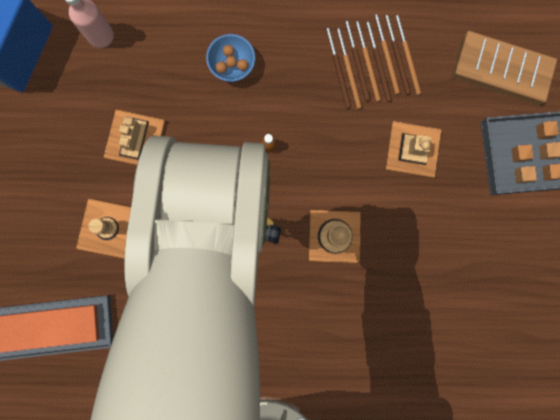

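View pics/s4.png

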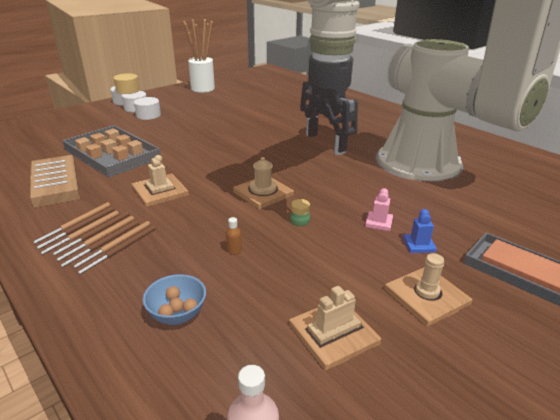

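All four carvings stand upright on their inlays, and the jar and dropper have not moved. The bamboo at (103,228) and the mountain at (131,138) read 1–2 mm off from above, so I'm taking one close wrist look at both.

>>> drive_tool:
  increments:
    - [0,15,-15,0]
    - [-5,45,-40,0]
    - [-9,78,-60,0]
    - [-13,112,-60,0]
    - [-17,146,-60,0]
    - [-21,180,-60,0]
    - [-25,210,-60,0]
    - [-28,235,-60,0]
    - [-29,245,-60,0]
    - [-29,245,-60,0]
    - [-29,245,-60,0]
    - [-29,245,-60,0]

```text
t: 33.45
tool_pos: [0.5192, 0.289, 0.2418]
tool_rot: [[-0.98, 0.198, -0.001], [0.198, 0.98, -0.001], [0.001, -0.001, -1.0]]
force: [0.5, 0.2, 0.1]
gripper_width: 1.0
grasp_force: 0.0
```

```bash
python3 -c "
from h import *
im=vision.get_image('wrist'); W=world(im); cv2.imwrite('pics/w4.png',im['pixels'])
for n,x,y in [('bamboo',.449,.324),('mtn',.635,.277)]:
  b=(abs(W[...,0]-x)<.08)&(abs(W[...,1]-y)<.08)
  for lo,hi in [(.009,.019),(.0215,.0275),(.06,.1),(.08,.1)]:
    P=W[b&(W[...,2]>lo)&(W[...,2]<hi)]; print(n,lo,len(P),rect(P) if len(P)>5 else '')
"
```

```text
bamboo 0.009 7896 ([448.8, 325.0], [104.1, 104.2], 79.1)
bamboo 0.0215 236 ([449.0, 319.5], [29.0, 38.7], 81.5)
bamboo 0.06 863 ([449.9, 324.3], [29.4, 29.1], 78.6)
bamboo 0.08 773 ([449.4, 324.0], [27.1, 27.9], 63.3)
mtn 0.009 4261 ([634.3, 278.4], [104.2, 104.2], 78.6)
mtn 0.0215 761 ([633.7, 277.4], [36.0, 75.8], 78.5)
mtn 0.06 947 ([633.3, 277.7], [19.4, 55.4], 78.7)
mtn 0.08 451 ([643.4, 275.6], [17.2, 34.6], 78.7)
```

View pics/w4.png

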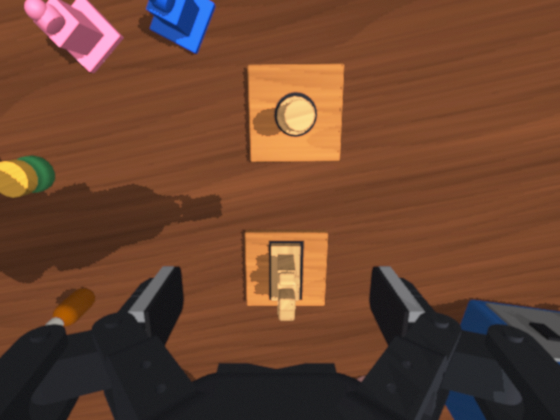

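The wrist view shows the bamboo at (296,114) and the mountain at (286,270), each about 1 mm from its stand's centre with an even dark margin and matching yaw. I'm handing in.

```bash
python3 -c "
from bench import job_done
print(job_done())"
```

```text
the job is handed in; nothing more can be done
None
```

All four carvings are upright on their matching stands, each within about 2 mm of its inlay's centre with sides aligned to within about a degree. The jar and dropper are where they were, and I handed in after about 34 s of the 112 s allowed.

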